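# Dial the ball jar's cap to the right hole and tip the sample into the inspection tray

### The arm

A 6-joint arm with a two-finger parallel gripper is mounted at the origin on the work surface. World frame = base frame: x ahead of the robot, y to its left, z up, the work surface at z = 0. Lengths are in m, angles in rad, forces in N, time in s.
With the tool pointing down it reaches from about 0.3 to 0.75 m from the base axis. Payload 8.5 kg.
Tool frame: the origin (TCP) lies midway between the tips of the shut fingers; the grasp point (between the pads) lies 19 mm behind it; z points along the fingers, y is the line along which they close (so a half turn about z gives the same grasp; the last joint's range is limited). The gripper opens to 85 mm and grips with 20 to 120 N. Pads are 22 mm wide; open, the fingers measure 114 mm over their backs; the gripper's body (76 mm by 85 mm) begins 54 mm behind the grasp point. The pads swing forward as they close: fully open they stand 13 mm farther back than shut.
Start: joints at [0.964, 0.381, 1.297, -0, 1.464, -0.215], TCP at [0.21, 0.508, 0.231] pointing down, gripper open.
Joint ranges: [-3.11, 3.11], [-0.89, 2.33], [0.22, 2.48], [-1.42, 4.56], [0.17, 2.85], [-2.88, 2.88]. Speed limits (rad/s): [2.39, 2.39, 3.14, 3.14, 3.14, 3.14].

### API

Orientations are given as [roll, pitch, yaw] about the fixed x, y, z axes, in that order (R = Rz(yaw) Ry(pitch) Rx(roll)).
In Python, from cell import bot gives the robot as it stands. Calls block until the motion is done:
- bot.move_pose(position, orientation): joint-space move of the TCP to a pose.
- bot.movel(position, ori=None, max_speed=0.15, f_stop=None): straight line of the TCP; ori=None keeps the orientation; max_speed is the mean speed in m/s. With f_stop (N) it stops when the force on the tool has changed by that much, and returns True; else False.
- bot.move_j(angles): joint-space move.
- bot.set_gripper(opening, newtons=None): finger opening in m; newtons is the grip in N (None keeps the last); returns when the fingers have stopped.
- bot.pause(seconds).
- bot.inverse_kinematics(position, orientation): joint angles nearest the present ones, or None.
- bot.get_obs(): the state.
- bot.read_camera(name): name is "scene" or "top" or "wrist"; returns a dict with "image" (384x512x3 uint8, red, green, blue), "depth" (384x512 float32, m along the optical axis (not along the pixel's ray), 0 where there is no reading), "K" (3x3 intrinsics, pixels), "D" ([k1, k2, p1, p2, k3] as OpenCV has them; the pictures are not rectified), "R" (3x3) and "t" (3): a world point X has camera coordinates R X + t; the wrist camera has in their place "T_tool_cam" (4x4, takes a point from camera to tool coordinates, whose origin is the TCP and whose axes are the flange's). Camera axes: x right, y down, z forward; pixel columns grow to the right and rows downward; lengths in m; the calibration is good to about 2 mm. A picture is of the moment at which its call begins: read the wrist's pose just before it.
A pose or a line that the arm cannot do raises bot.MotionError and nothing moves.
- bot.job_done(): hands the job in; it is judged then, once.
Trained networks look in a picture, given as the dict that the camera call returned (one of the last four; its "shot" number tells which), for a name from the list of things; names that differ only in an ending like _2 or _b are one class to them, and where a whole thing is asked for, a point or a joint stands for the part that bears it (a point fixed in the world has none). Each returns a list of dicts, best first, with "confidence" (0 to 1); they miss things now and then, are a little off and sometimes report something else, mostly with a low value. They report only what shows in the picture. A call takes as long as a camera call.
- bot.masks_of(thing, picture): "region" (384x512 bool, what is visible of it) and "centre" ([row, column] in pixels, amid what is visible of it).
- bot.landmark_of(thing, picture): "centre" ([row, column] in pixels: a listed point, or the origin of a listed thing).
The state is a dict: "time_s": time; "joint_positions": joint angles; "joint_velocities": joint speeds; "joint_torque": joint torques, N m; "tool_pos": TCP position; "tcp_rot": TCP orientation; "wrist_force": force on the tool from outside, world axes, zero at the start; "moment": the same for the moment, N m; "width": finger opening in m; "grip_force": force on a finger pad.
Only numpy, scipy, OpenCV 4.12 (cv2) and the standard library are available. Lean on these libraries where they do the work, as an engineer would, in place of code of your own. Each camera call takes 0.05 s, during which the arm holds its last target. There are 200 camera calls.

### The job

One of the two clear hexagonal jars on the sloped rack holds five 14 mm steel balls (the other holds bigger ones): while that jar lies in its seat, turn its cap until the hole that just lets 14 mm balls through, the middle one of the three, stands at the outlet on the low side. Then take the jar out, tip it over the steel tray so that all five balls run out and come to rest in the tray, and lay the jar back in its seat in the rack. Do not tip the jar with any other hole at the outlet, do not shift the other jar, the ring gauge or the V-block, and do not bump the dial-gauge stand.

Things in the scene. Friction and masses are not known exactly. Their poses are not given: they have to be found in the camera images.
- jar: The jar to use: clear hexagonal plastic jar with a round grey ribbed dial cap, 108 mm long in all, about 150 g plus five 11 g balls. Body 92 mm long, 51 mm across flats, 59 mm across corners. Origin: outside centre of its base. z runs from base to cap; two flats face +y and -y (grip these 35 to 60 mm from the base), corners point to +x and -x. Lying in the rack, -x is its low side.
- dial (a joint): Angle of the cap on the jar, rad, growing anticlockwise seen looking at the cap's face. 0: blank over the outlet (shut); -1.571: 10 mm hole at the outlet; 1.571: 18.5 mm hole (the one for 14 mm balls); 3.142: 23 mm hole. No clicks: balls pass within 0.1 rad of the place. Turns with about 0.03 N m and stays where left; stops at -1.75 and 3.3. Starts between -1.3 and 0.5.
- cap_center (a point): Point on the cap's axis (the jar's z axis), 100 mm from the jar's base, half way up the cap's ribbed rim, which is 65 mm across and 16 mm high: the place to grip the rim with the fingers along the jar's axis. Its axes turn with the cap. The cap's holes are centred 18.5 mm from its axis.
- outlet (a point): The jar's outlet, at the level of the cap's face: (-18.5, 0, 108) mm in the jar's frame; axes as the jar's. Only the cap hole standing here is open. With the jar tipped till its cap points 15 to 25 degrees below level (jar's z 105 to 115 degrees from upright), -x side undermost, the balls roll out one after another at about 0.5 m/s.
- jar_grip (a point): Point on the jar's axis 48 mm from its base, between the two flats that face +y and -y, 51 mm apart. Axes as the jar's.
- jar_spare: The other jar, of the same make and size, cap shut, filled with 20 mm balls, 420 g, lying in the other seat of the rack. Origin and axes as the jar's. To be left alone.
- rack: Fixed grey sheet-metal rack, base plate 150 (x) by 226 (y) by 4 mm, two sloped seats 116 mm apart. Origin: centre of its underside; front -x, z up. Jars lie in it leaning 30 degrees (0.524 rad) from upright, caps up and to the front (-x). Each seat: a V trough under the jar's two lower faces, a stop under its base, cheeks 27.5 mm to either side along the lowest 20 mm of the jar.
- seat_left (a point): Where the base centre (origin) of a jar lies in the seat at the rack's +y side: (40, 58, 35) mm in the rack's frame. Axes as the rack's; a seated jar has these axes turned by -30 degrees about y. A jar lifts straight up out of the seat; let go in the trough it slides down to the stop.
- seat_right (a point): The same for the seat at the rack's -y side: at (40, -58, 35) mm in the rack's frame.
- tray: Open stainless steel tray, fixed, 190 (x) by 130 (y) by 28 mm high, walls and floor 3 mm thick. Origin: centre of its underside, z up.
- ball1: Steel ball 1 of the five, 14 mm in diameter, 11 g; origin at its centre. Lies 10 mm above the tray's underside when in the tray.
- ball2: Steel ball 2 of the five, 14 mm in diameter, 11 g; origin at its centre. Lies 10 mm above the tray's underside when in the tray.
- ball3: Steel ball 3 of the five, 14 mm in diameter, 11 g; origin at its centre. Lies 10 mm above the tray's underside when in the tray.
- ball4: Steel ball 4 of the five, 14 mm in diameter, 11 g; origin at its centre. Lies 10 mm above the tray's underside when in the tray.
- ball5: Steel ball 5 of the five, 14 mm in diameter, 11 g; origin at its centre. Lies 10 mm above the tray's underside when in the tray.
- gauge_stand: Dial-gauge stand, fixed obstacle: granite base 110 (x) by 90 (y) by 35 mm; steel column 18 mm thick at x = +35 mm, top 239 mm above the bench; an arm at height 165 mm carries a gauge 56 mm in diameter with its face at x = -55 mm and a stem below it at x = -45 mm down to 70 mm. Origin: centre of its underside.
- v_block: Steel V-block 60 by 50 by 45 mm, 0.65 kg, loose; origin: centre of its underside, groove along x. To be left alone.
- ring_gauge: Plain steel ring gauge lying flat, 58 mm outside, 32 mm bore, 20 mm high, 0.28 kg, loose; origin: centre of its underside. To be left alone.

How it is judged:
On the way, in this order (a step that is already met when the one before it is completed fails the run):
1. with the jar lying in its seat, its cap stands with the 18.5 mm hole at the outlet (within 0.2 rad) ((distance between jar and seat_left below 0.012 m or distance between jar and seat_right below 0.012 m) and value of joint dial between 1.371 and 1.771 rad), for 0.2 s.
2. all five balls are inside the tray (x of ball1 in the frame of tray between -0.093 and 0.093 m and y of ball1 in the frame of tray between -0.063 and 0.063 m and z of ball1 in the frame of tray between 0.004 and 0.016 m and x of ball2 in the frame of tray between -0.093 and 0.093 m and y of ball2 in the frame of tray between -0.063 and 0.063 m and z of ball2 in the frame of tray between 0.004 and 0.016 m and x of ball3 in the frame of tray between -0.093 and 0.093 m and y of ball3 in the frame of tray between -0.063 and 0.063 m and z of ball3 in the frame of tray between 0.004 and 0.016 m and x of ball4 in the frame of tray between -0.093 and 0.093 m and y of ball4 in the frame of tray between -0.063 and 0.063 m and z of ball4 in the frame of tray between 0.004 and 0.016 m and x of ball5 in the frame of tray between -0.093 and 0.093 m and y of ball5 in the frame of tray between -0.063 and 0.063 m and z of ball5 in the frame of tray between 0.004 and 0.016 m), for 0.2 s.
At the end, for the whole second after the job is handed in: All five balls lie at rest on the floor of the tray; the jar lies released and at rest in its seat in the rack (base centre within 10 mm of the seat's point, leaning 24 to 36 degrees) (all of step 2 and linear speed of each of ball1, ball2, ball3, ball4, ball5 below 0.03 m/s and (distance between jar and seat_left below 0.01 m or distance between jar and seat_right below 0.01 m) and angle between jar's own z axis and vertical between 0.42 and 0.63 rad and linear speed of jar below 0.02 m/s); the robot touches nothing.
It fails at once if the jar is tipped past 80 degrees with the cap more than 0.25 rad from the 18.5 mm hole (angle between jar's own z axis and vertical above 1.4 rad and not (value of joint dial between 1.321 and 1.821 rad)).
It fails at once if the other jar is shifted by more than 15 mm (distance of jar_spare from where it was at the start of the episode above 0.015 m).
It fails at once if the V-block is shifted by more than 10 mm (distance of v_block from where it was at the start of the episode above 0.01 m).
It fails at once if the ring gauge is shifted by more than 10 mm (distance of ring_gauge from where it was at the start of the episode above 0.01 m).
It fails at once if the dial-gauge stand is bumped (more than 4 N) (contact force between gauge_stand and anything else above 4 N).
It also fails if it takes over 72 s, if anything falls off the work surface, if the arm or the gripper's body presses on something with over 40 N, if the wrist force passes 120 N, or if a joint passes its speed limit or range.

## Working session

There is one attempt and no reset: what is moved stays moved. The work goes in short steps, each a Python script; the robot and the scene stay as the last script left them, time stands still between calls to the robot, and variables do not carry over. Pictures are saved under pics/ and viewed, at most 10 in all, crops included, and the job is handed in when it is done.

```bash
ls; mkdir -p pics; cat > h.py <<'E'
from cell import bot
import numpy as np, cv2
from scipy.spatial.transform import Rotation as Rn
def campose(p, obs=None):
    if "R" in p: return np.array(p["R"]),np.array(p["t"])
    Rt=Rn.from_euler('xyz',obs["tcp_rot"]).as_matrix() if len(obs["tcp_rot"])==3 else Rn.from_quat(obs["tcp_rot"]).as_matrix()
    W=np.eye(4);W[:3,:3]=Rt;W[:3,3]=obs["tool_pos"]
    C=np.linalg.inv(W@np.array(p["T_tool_cam"])); return C[:3,:3],C[:3,3]
def cloud(p,obs=None,region=None):
    R,t=campose(p,obs); d=p["depth"]; m=d>0
    if region is not None: m&=region
    v,u=np.nonzero(m); uv=np.stack([u,v],1).astype(float)
    n=cv2.undistortPoints(uv[:,None],np.array(p["K"]),np.array(p["D"]))[:,0]
    X=np.c_[n,np.ones(len(n))]*d[v,u][:,None]
    return (X-t)@R
def ray(p,rc,obs=None):
    R,t=campose(p,obs)
    n=cv2.undistortPoints(np.array([[[rc[1],rc[0]]]],float),np.array(p["K"]),np.array(p["D"]))[0,0]
    d=R.T@np.r_[n,1]; return -R.T@t, d/np.linalg.norm(d)
def atz(p,rc,z,obs=None):
    o,d=ray(p,rc,obs); return o+d*(z-o[2])/d[2]
def tri(rays):
    A=0;b=0
    for o,d in rays:
        P=np.eye(3)-np.outer(d,d);A=A+P;b=b+P@o
    return np.linalg.solve(A,b)
def px(p,X,obs=None):
    R,t=campose(p,obs); return cv2.projectPoints(np.atleast_2d(X).astype(float),cv2.Rodrigues(R)[0],t,np.array(p["K"]),np.array(p["D"]))[0][:,0]
def save(p,n): cv2.imwrite(f"pics/{n}.png",p["image"][...,::-1])
E
python3 - <<'E'
from h import *
o=bot.get_obs(); print(o)
ps={k:bot.read_camera(k) for k in("scene","top")}
im=np.vstack([ps[k]["image"] for k in ps]); cv2.imwrite("pics/a.png",cv2.resize(im,(400,600))[...,::-1])
for k,p in ps.items():
    save(p,k)
    for th in("rack","tray","jar","jar_spare","gauge_stand","v_block","ring_gauge","cap_center","outlet","jar_grip","seat_left","seat_right"):
        L=bot.landmark_of(th,p); print(k,th,[(np.round(l["centre"]),round(l["confidence"],2)) for l in L[:4]])
E
```

```text
pics
{'time_s': 0.0, 'joint_positions': array([ 9.63712457e-01,  3.81169125e-01,  1.29827878e+00,  2.14520179e-05,
        1.46359770e+00, -2.15285575e-01]), 'joint_velocities': array([-0.00065879,  0.00169825, -0.00144847,  0.00024083, -0.00108709,
        0.00085237]), 'joint_torque': array([-2.51158621e-03, -4.48456800e+01, -2.31270629e+01, -2.74669128e-04,
        4.87696103e-03, -2.30333291e-05]), 'tool_pos': array([0.20983171, 0.50807402, 0.23072014]), 'tcp_rot': array([-3.14017780e+00, -3.31220798e-04,  2.74979181e+00]), 'wrist_force': array([-0.39119597,  0.09796079,  0.03280184]), 'moment': array([0.00540197, 0.05744571, 0.01349505]), 'grip_force': 0.0, 'width': 0.08545285690488161}
scene rack [(array([202., 334.]), 0.86)]
scene tray [(array([225., 162.]), 0.85), (array([188., 246.]), 0.54), (array([251., 268.]), 0.52)]
scene jar [(array([202., 324.]), 0.64)]
scene jar_spare [(array([194., 363.]), 0.71)]
scene gauge_stand [(array([253., 270.]), 0.87)]
scene v_block [(array([190., 251.]), 0.62), (array([204., 322.]), 0.42)]
scene ring_gauge [(array([210., 256.]), 0.58)]
scene
[... 174 characters left out ...]
[(array([190., 363.]), 0.8), (array([253., 270.]), 0.56)]
scene seat_right [(array([205., 322.]), 0.6)]
top rack [(array([205., 167.]), 0.88), (array([212., 342.]), 0.47)]
top tray [(array([209., 343.]), 0.58)]
top jar [(array([182., 185.]), 0.79)]
top jar_spare [(array([186., 144.]), 0.97), (array([198., 182.]), 0.34)]
top gauge_stand [(array([157., 254.]), 0.95)]
top v_block [(array([240., 247.]), 0.83)]
top ring_gauge [(array([205., 248.]), 0.6)]
top cap_center [(array([198., 184.]), 0.92)]
top outlet [(array([204., 185.]), 0.72)]
top jar_grip [(array([188., 184.]), 0.66)]
top seat_left [(array([189., 145.]), 0.89), (array([204., 248.]), 0.69)]
top seat_right [(array([182., 186.]), 0.58)]
```

```bash
python3 - <<'E'
from h import *
ps={k:bot.read_camera(k) for k in("scene","top")}
s=cv2.resize(ps["scene"]["image"][110:300,110:430],(800,475),interpolation=cv2.INTER_CUBIC)
cv2.imwrite("pics/s1.png",s[...,::-1])
s=cv2.resize(ps["top"]["image"][100:300,100:430],(800,485),interpolation=cv2.INTER_CUBIC)
cv2.imwrite("pics/t1.png",s[...,::-1])
for th in("tray","gauge_stand","v_block","ring_gauge"): 
    L=[bot.landmark_of(th,ps[k]) for k in ps]
    print(th,[atz(p,l[0]["centre"],0).round(3) for p,l in zip(ps.values(),L) if l])
for th in("rack","jar","jar_spare","cap_center","outlet","jar_grip"):
    L=[bot.landmark_of(th,ps[k]) for k in ps]
    if all(L): print(th,tri([ray(p,l[0]["centre"]) for p,l in zip(ps.values(),L)]).round(4))
for k,p in ps.items():
    R,t=campose(p); print(k,(-R.T@t).round(3), p["K"][0][0])
    for th in("rack","tray"):
        m=bot.masks_of(th,p)
        if m:
            X=cloud(p,None,m[0]["region"]); X=X[X[:,2]<(0.008 if th=="rack" else .05)]
            r=cv2.minAreaRect((X[:,:2]*1000).astype(np.float32)); print(k,th,r,len(X))
E
```

```text
tray [array([ 0.501, -0.228,  0.   ]), array([ 0.498, -0.242,  0.   ])]
gauge_stand [array([ 0.67 , -0.005,  0.   ]), array([ 0.663, -0.005,  0.   ])]
v_block [array([0.448, 0.019, 0.   ]), array([0.436, 0.017, 0.   ])]
ring_gauge [array([0.53 , 0.016, 0.   ]), array([0.538, 0.008, 0.   ])]
rack [0.5448 0.2228 0.0011]
jar [0.5908 0.1651 0.0399]
jar_spare [0.5701 0.2817 0.0316]
cap_center [0.5407 0.1562 0.1184]
outlet [ 0.5451 -0.0372  0.0934]
jar_grip [0.5685 0.1654 0.0776]
scene [ 1.266 -0.227  0.73 ] 415.9642231148697
scene rack ((533.3999633789062, 216.74314880371094), (173.07867431640625, 228.86790466308594), 6.800948143005371) 1904
scene tray ((498.3099670410156, -236.870849609375), (145.14706420898438, 210.66424560546875), 78.28822326660156) 3576
top [ 0.395 -0.019  1.086] 415.93464569726586
top rack ((542.771728515625, 215.1546630859375), (153.68212890625, 227.3051300048828), 5.995932102203369) 2749
top tray ((506.98516845703125, -239.2801055908203), (145.39645385742188, 204.55795288085938), 78.28321838378906) 4005
```

View pics/s1.png

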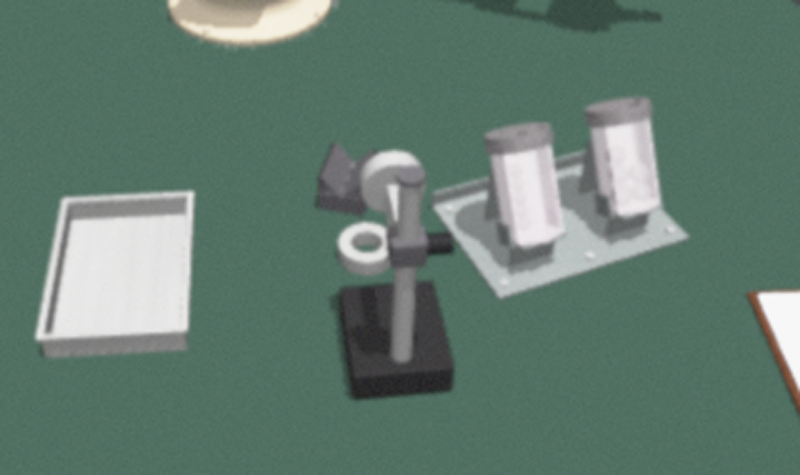

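View pics/t1.png

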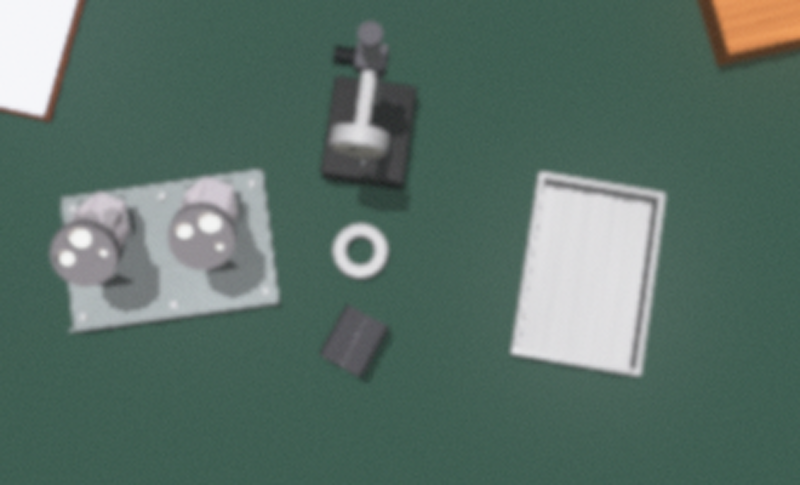

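The view shows the tray at the left and the gauge stand, V-block and ring in the middle. The rack with its two jars is at +y. The cap holes show as white spots: on the right-hand jar the large one is at (208,222), the medium at (185,235) and the small at (220,247). Next I'll look along the right jar's axis with the wrist camera.

```bash
cat >> h.py <<'E'
def rackR(yaw): return Rn.from_euler('z',yaw).as_matrix()
def jarR(yaw): return rackR(yaw)@Rn.from_euler('y',-np.pi/6).as_matrix()
def rpy(M): return Rn.from_matrix(M).as_euler('xyz')
def toolR(zdir,ydir):
    z=zdir/np.linalg.norm(zdir); y=ydir-z*(ydir@z); y/=np.linalg.norm(y); return np.c_[np.cross(y,z),y,z]
E
python3 - <<'E'
from h import *
np.set_printoptions(precision=3,suppress=True)
p=bot.read_camera("wrist"); print(np.array(p["T_tool_cam"]))
yaw=np.radians(6); J=jarR(yaw); c=np.array([.541,.158,.1184])
print(J)
for a in range(0,360,30):
    y=np.cos(np.radians(a))*J[:,1]+np.sin(np.radians(a))*J[:,0]
    M=toolR(-J[:,2],y)
    print(a,[bot.inverse_kinematics(c+J[:,2]*d,rpy(M)) for d in (-.012,.13)])
# pick pose
for psi in (0,10,20):
  for s in (1,-1):
    b=np.cos(np.radians(psi))*J[:,0]+np.sin(np.radians(psi))*J[:,2]
    g=c-J[:,2]*.055
    print(psi,s,bot.inverse_kinematics(g-b*.015,rpy(toolR(-b,s*J[:,1]))),bot.inverse_kinematics(g-b*.015+[0,0,.15],rpy(toolR(-b,s*J[:,1]))))
E
```

```text
[[ 0.    -0.956 -0.294  0.076]
 [ 1.     0.001 -0.001  0.   ]
 [ 0.001 -0.294  0.956 -0.145]
 [ 0.     0.     0.     1.   ]]
[[ 0.861 -0.105 -0.497]
 [ 0.091  0.995 -0.052]
 [ 0.5    0.     0.866]]
0 [array([ 0.065,  0.401,  1.817,  0.05 ,  0.401, -1.651]), array([ 0.058,  0.105,  1.792,  0.036,  0.721, -1.639])]
30 [array([ 0.065,  0.401,  1.817,  0.05 ,  0.401, -1.128]), array([ 0.058,  0.105,  1.792,  0.036,  0.721, -1.115])]
60 [array([ 0.065,  0.401,  1.817,  0.05 ,  0.401, -0.604]), array([ 0.058,  0.105,  1.792,  0.036,  0.721, -0.591])]
90 [array([ 0.065,  0.401,  1.817,  0.05 ,  0.401, -0.081]), array([ 0.058,  0.105,  1.792,  0.036,  0.721, -0.068])]
120 [array([0.065, 0.401, 1.817, 0.05 , 0.401, 0.443]), array([0.058, 0.105, 1.792, 0.036, 0.721, 0.456])]
150 [array([0.065, 0.401, 1.817, 0.05 , 0.401, 0.967]), array([0.058, 0.105, 1.792, 0.036, 0.721, 0.979])]
180 [array([0.065, 0.401, 1.817, 0.05 , 0.401, 1.49 ]), array([0.058, 0.105, 1.792, 0.036, 0.721, 1.503])]
210 [array([0.065, 0.401, 1.817, 0.05 , 0.401, 2.014]), array([0.058, 0.105, 1.792, 0.036, 0.721, 2.027])]
240
[... 217 characters left out ...]
036,  0.721, -2.686])]
330 [array([ 0.065,  0.401,  1.817,  0.05 ,  0.401, -2.175]), array([ 0.058,  0.105,  1.792,  0.036,  0.721, -2.162])]
0 1 [ 0.083  1.088  0.735 -0.026  2.365 -1.6  ] [ 0.083  0.953  0.607 -0.038  2.628 -1.614]
0 -1 [ 0.083  1.088  0.735 -0.026  2.365  1.541] [ 0.083  0.953  0.607 -0.038  2.628  1.527]
10 1 [ 0.083  1.006  0.829 -0.021  2.179 -1.597] [ 0.083  0.877  0.677 -0.027  2.46  -1.606]
10 -1 [ 0.083  1.006  0.829 -0.021  2.179  1.545] [ 0.083  0.877  0.677 -0.027  2.46   1.536]
20 1 [ 0.082  0.922  0.935 -0.016  1.982 -1.595] [ 0.082  0.796  0.765 -0.019  2.279 -1.601]
20 -1 [ 0.082  0.922  0.935 -0.016  1.982  1.547] [ 0.082  0.796  0.765 -0.019  2.279  1.541]
```

```bash
python3 - <<'E'
from h import *
np.set_printoptions(precision=4,suppress=True)
yaw=np.radians(6); J=jarR(yaw); c=np.array([.541,.158,.1184])
M=toolR(-J[:,2],J[:,1])
bot.move_pose(c+J[:,2]*.11,rpy(M))
def look(n,P=None):
    o=bot.get_obs(); p=bot.read_camera("wrist"); save(p,n); 
    for th in("cap_center","outlet","jar_grip","jar","jar_spare"):
        for l in bot.landmark_of(th,p)[:3]: print(n,th,l["centre"],round(l["confidence"],2))
    return o,p
o,p=look("w1")
m=bot.masks_of("cap_center",p)
print([(q["confidence"],q["region"].sum(),q["centre"]) for q in m])
X=cloud(p,o); 
np.savez("w1.npz",X=X,image=p["image"],depth=p["depth"],pos=o["tool_pos"],rot=o["tcp_rot"],K=p["K"],D=p["D"],T=p["T_tool_cam"])
print(px(p,[c,c+J@[-.0185,0,.008],c+J@[0,0,-.052]],o))
# front view both jars
z=np.array([.8,0.08,-.6]); q=np.array([.55,.215,.08])
for back in (.12,.1,.15):
    for s in (1,-1):
        t=q-z*back; M2=toolR(z,s*np.array([0,1.,0])); ik=bot.inverse_kinematics(t,rpy(M2)); print(back,s,ik)
E
```

```text
w1 cap_center [184.7, 254.7] 0.79
w1 outlet [166.8, 253.2] 0.78
w1 outlet [176.0, 123.0] 0.28
w1 jar [158.8, 254.1] 0.71
w1 jar_spare [89.3, 111.3] 0.7
w1 jar_spare [157.3, 354.7] 0.64
[(0.65, np.int64(4292), [180.7, 254.0])]
[[252.4705 183.0956]
 [252.4357 163.9279]
 [252.6296 168.6315]]
0.12 1 [0.2503 0.2851 2.1908 3.5843 0.2847 1.2941]
0.12 -1 [ 0.2503  0.2851  2.1908  3.5843  0.2847 -1.8475]
0.1 1 [0.2424 0.3344 2.1715 3.5241 0.3103 1.3504]
0.1 -1 [ 0.2424  0.3344  2.1715  3.5241  0.3103 -1.7912]
0.15 1 [0.2641 0.2075 2.2142 3.7218 0.2416 1.1627]
0.15 -1 [ 0.2641  0.2075  2.2142  3.7218  0.2416 -1.9789]
```

View pics/w1.png

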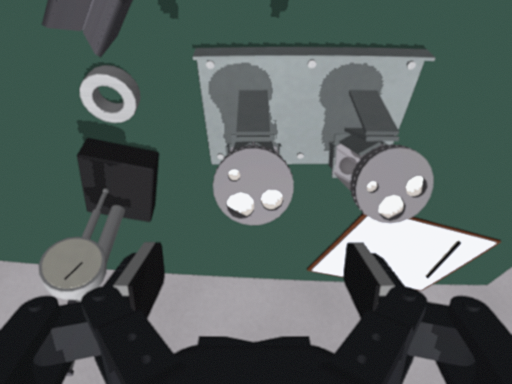

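The wrist view shows the right jar's cap centred near (253,186). Its small hole is at (234,174), large at (240,203) and medium at (271,200), which puts the dial at about -0.65. The other cap is at about 0, so it is shut. I'll refine the cap and check the balls with the scene camera.

```bash
python3 - <<'E'
from h import *
np.set_printoptions(precision=4,suppress=True)
yaw=np.radians(6); J=jarR(yaw); c=np.array([.541,.158,.1184])
o=bot.get_obs(); p=bot.read_camera("wrist"); print(o["time_s"])
X=cloud(p,o)
rs=[]
for c0 in (c,c+rackR(yaw)@[0,.116,0]):
    L=(X-c0)@J
    f=L[(np.hypot(L[:,0],L[:,1])<.045)&(abs(L[:,2]-.008)<.012)]
    h=np.histogram(f[:,2],bins=24,range=(-.004,.02)); zt=h[1][h[0].argmax()]+.0005
    f=f[abs(f[:,2]-zt)<.003]; n=np.linalg.svd(f-f.mean(0))[2][2]
    (u,v),r=cv2.minEnclosingCircle((f[:,:2]*1000).astype(np.float32))
    print("face z",zt,"normal",n,"circ",u,v,r,len(f),"ext",f[:,:2].min(0),f[:,:2].max(0))
    e=np.r_[(f[:,:2].min(0)+f[:,:2].max(0))/2,np.median(f[:,2])-.008]; C=c0+J@e; print("cap_center",C); rs.append(C)
d=rs[1]-rs[0]; print("sep",d,np.linalg.norm(d),"yaw",np.degrees(np.arctan2(-d[0],d[1])))
# hole angles: bright pixels in cap plane for jar
C=rs[0]; R_,t_=campose(p,o)
N=260; g=np.linspace(-.036,.036,N); yy,xx=np.meshgrid(g,g)  # rows x, cols y
W=C+np.stack([xx,yy,np.full_like(xx,.008)],-1).reshape(-1,3)@J.T
q=px(p,W,o).astype(np.float32).reshape(N,N,2)
im=cv2.remap(p["image"],q[...,0],q[...,1],cv2.INTER_LINEAR)
gray=im.min(-1); rr=np.hypot(xx,yy); bw=((gray>190)&(rr<.031)).astype(np.uint8)
n,l,s,ce=cv2.connectedComponentsWithStats(bw)
for i in range(1,n):
    if s[i,4]>60:
        a,b=np.interp(ce[i][1],range(N),g),np.interp(ce[i][0],range(N),g); print("blob",s[i,4],np.hypot(a,b),np.degrees(np.arctan2(b,a)))
ps=bot.read_camera("scene"); s=cv2.resize(ps["image"][145:215,295:385],(540,420),interpolation=cv2.INTER_CUBIC)
im=cv2.resize(im,(260,420)); cv2.imwrite("pics/b.png",np.hstack([s,im])[...,::-1])
# rack base from wrist
bp=X[(X[:,2]>.001)&(X[:,2]<.007)&(abs(X[:,0]-.54)<.15)&(abs(X[:,1]-.215)<.16)]; print(cv2.minAreaRect((bp[:,:2]*1000).astype(np.float32)))
E
```

```text
4.6417
face z 0.013500000000000002 normal [ 0.0001 -0.005   1.    ] circ 0.027350720018148422 0.3164561688899994 32.7082405090332 3904 ext [-0.0326 -0.0322] [0.0319 0.0326]
cap_center [0.5377 0.1579 0.1233]
face z 0.014500000000000002 normal [ 0.0009 -0.0039  1.    ] circ -1.0448652505874634 0.2155517339706421 33.156455993652344 3747 ext [-0.0335 -0.0323] [0.0313 0.0325]
cap_center [0.5247 0.273  0.1234]
sep [-0.013   0.1151  0.0001] 0.11584417325090814 yaw 6.432091183325846
blob 681 0.019209917305056657 -127.78442976046591
blob 2708 0.017517283393228188 59.6750916312817
blob 3883 0.016054118558697796 -37.57646695570079
((543.8198852539062, 214.99754333496094), (319.99334716796875, 292.3260803222656), 89.99969482421875)
```

View pics/b.png

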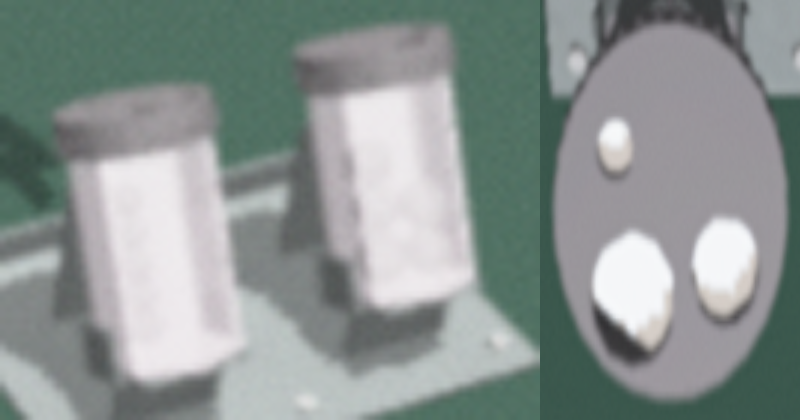

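Seen from behind, the far (left) jar shows a dense fill of balls. The near jar shows only a few low down, which agrees with the networks. The target is the seat_right jar with its dial at about -0.645, so I'll grip the cap and turn it +2.216 rad.

```bash
python3 - <<'E'
from h import *
np.set_printoptions(precision=4,suppress=True)
yaw=np.radians(6.2); J=jarR(yaw); c=np.array([.5385,.158,.1225])
a=np.radians(157)
M=toolR(-J[:,2],np.cos(a)*J[:,1]+np.sin(a)*J[:,0])
bot.move_pose(c+J[:,2]*.06,rpy(M))
print(bot.movel(c-J[:,2]*.012,max_speed=.06,f_stop=15))
print(bot.get_obs()["tool_pos"],c-J[:,2]*.012)
bot.set_gripper(0.05,40); o=bot.get_obs(); print(o["width"],o["grip_force"],o["wrist_force"],o["joint_positions"])
q=o["joint_positions"].copy(); q[5]-=2.216; bot.move_j(q)
o=bot.get_obs(); print(o["time_s"],o["width"],o["wrist_force"],o["moment"],o["joint_positions"])
bot.set_gripper(0.085)
bot.movel(o["tool_pos"]+J[:,2]*.07,max_speed=.12)
M=toolR(-J[:,2],J[:,1]); bot.move_pose(c+J[:,2]*.11,rpy(M)); bot.pause(.2)
o=bot.get_obs(); p=bot.read_camera("wrist"); print(o["time_s"])
X=cloud(p,o)
for k,c0 in (("jar",c),("spare",c+rackR(yaw)@[0,.116,0])):
    L=(X-c0)@J
    f=L[(np.hypot(L[:,0],L[:,1])<.045)&(abs(L[:,2]-.008)<.005)]
    e=np.r_[(f[:,:2].min(0)+f[:,:2].max(0))/2,np.median(f[:,2])-.008]; C=c0+J@e; print(k,"cap_center",C,e,np.linalg.svd(f-f.mean(0))[2][2],f[:,:2].min(0),f[:,:2].max(0))
    N=260; g=np.linspace(-.036,.036,N); yy,xx=np.meshgrid(g,g)
    W=C+np.stack([xx,yy,np.full_like(xx,.008)],-1).reshape(-1,3)@J.T
    q=px(p,W,o).astype(np.float32).reshape(N,N,2)
    im=cv2.remap(p["image"],q[...,0],q[...,1],cv2.INTER_LINEAR); cv2.imwrite(f"pics/rect_{k}.png",cv2.resize(im,(400,400))[...,::-1])
    bw=((im.min(-1)>190)&(np.hypot(xx,yy)<.031)).astype(np.uint8)
    n,l,s,ce=cv2.connectedComponentsWithStats(bw)
    for i in range(1,n):
        if s[i,4]>60:
            A,B=np.interp(ce[i][1],range(N),g),np.interp(ce[i][0],range(N),g); print("blob",s[i,4],np.hypot(A,B),np.degrees(np.arctan2(B,A)))
cv2.imwrite("pics/r2.png",np.hstack([cv2.imread("pics/rect_jar.png"),cv2.imread("pics/rect_spare.png")]))
E
```

```text
False
[0.5445 0.1587 0.1125] [0.5445 0.1586 0.1121]
0.06325459456397707 41.64292849134654 [-5.0448 -2.3244  7.1202] [0.0647 0.3889 1.8183 0.0543 0.4107 1.0817]
10.6917 0.06274554443229018 [-4.7245 -0.9989  4.4277] [0.0661 0.6387 0.0979] [ 0.0648  0.3885  1.8186  0.0543  0.411  -1.1335]
12.55
jar cap_center [0.5376 0.1576 0.1231] [-0.0005 -0.0003  0.001 ] [-0.0039  0.0328  0.9995] [-0.0332 -0.0327] [0.0322 0.0321]
blob 2156 0.017293522869563024 -177.81139024976193
blob 3837 0.017554009412262025 96.2919061856346
blob 597 0.017274195204524414 3.823115734278514
spare cap_center [0.5243 0.2729 0.1229] [-0.0013 -0.0002  0.0012] [0.027  0.0035 0.9996] [-0.0337 -0.0334] [0.031  0.0329]
blob 2241 0.016861129487024 93.79716692366587
blob 578 0.019311365419265706 -92.68511147561001
blob 3737 0.016685402239187967 -3.297429799829525
```

View pics/r2.png

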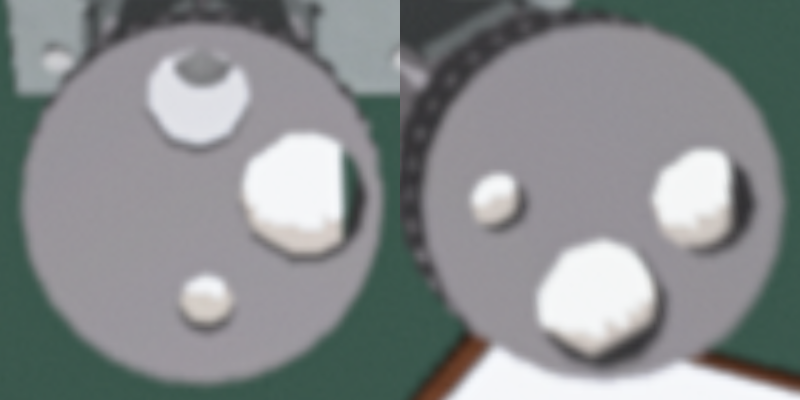

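The picture shows the 18.5 mm hole at the outlet (top, about (198,97)) to within about 2 degrees, so the dial is near 1.6. I'll back off upward and check the arm's clearance from the stand before swinging behind the jar.

```bash
cat >> h.py <<'E'
yaw=np.radians(6.3); J=jarR(yaw); c=np.array([.538,.1578,.1222])
psi=np.radians(8); b=np.cos(psi)*J[:,0]+np.sin(psi)*J[:,2]
g=c-J[:,2]*.053
Mp=toolR(-b,J[:,1]); Pp=g-b*.0125
E
python3 - <<'E'
from h import *
np.set_printoptions(precision=3,suppress=True)
bot.move_pose([.52,.17,.36],rpy(toolR(np.array([0,0,-1.]),J[:,1])))
p=bot.read_camera("top"); p2=bot.read_camera("scene")
cv2.imwrite("pics/c.png",np.hstack([p["image"],p2["image"]])[50:330][...,::-1][:, :].copy())
im=cv2.imread("pics/c.png"); cv2.imwrite("pics/c.png",cv2.resize(im,(800,220)))
ik=bot.inverse_kinematics
for w in (Pp,Pp+b*.1,Pp+b*.1+[0,0,.1],Pp+[0,0,.2]): print(w,ik(w,rpy(Mp)))
# tipped pose: heading options; outlet target inside tray
ty=np.radians(-10); T=rackR(ty); tc=np.array([.502,-.240,0])
for hd in (180,150,120,200,-170):
    h=np.radians(hd); tip=np.radians(110)
    z=np.array([np.sin(tip)*np.cos(h),np.sin(tip)*np.sin(h),np.cos(tip)])
    y=np.array([np.sin(h)*1,-np.cos(h),0]); x=np.cross(y,z); Jt=np.c_[x,y,z]
    M=Jt@J.T@Mp
    q=ik(np.array([.55,-.24,.13]),rpy(M)); print(hd,x,q)
E
```

```text
[0.555 0.16  0.069] [ 0.084  1.012  0.814 -0.025  2.224 -1.602]
[0.633 0.168 0.13 ] [ 0.087  1.141  0.324 -0.035  2.584 -1.614]
[0.633 0.168 0.23 ] None
[0.555 0.16  0.269] [ 0.084  0.86   0.571 -0.04   2.617 -1.621]
180 [-0.342  0.     0.94 ] [-0.751  0.426  1.657  0.49   0.75  -2.632]
150 [-0.296  0.171  0.94 ] [-0.631  0.41   1.687  0.094  0.56  -1.745]
120 [-0.171  0.296  0.94 ] [-0.503  0.45   1.613 -0.391  0.69  -0.772]
200 [-0.321 -0.117  0.94 ] None
-170 [-0.337 -0.059  0.94 ] [-0.78   0.444  1.624  0.535  0.851 -2.838]
```

View pics/c.png

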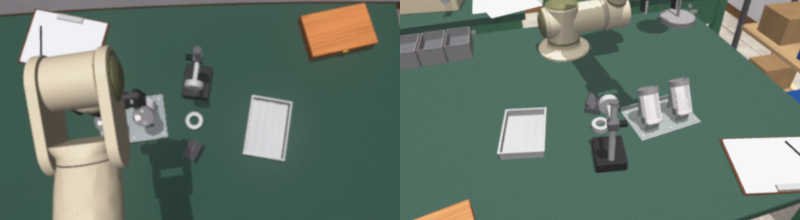

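The top view shows the forearm at +y, well clear of the stand at around column 195. Next I'll check the whole pour path, then grasp and lift.

```bash
cat >> h.py <<'E'
def leanR(lean,hd):
    l,h=np.radians(lean),np.radians(hd)
    z=np.array([np.sin(l)*np.cos(h),np.sin(l)*np.sin(h),np.cos(l)]); y=np.array([np.sin(h),-np.cos(h),0]); return np.c_[np.cross(y,z),y,z]
tray=np.array([.502,-.240,0]); T=rackR(np.radians(-10))
base=c-J[:,2]*.1
def tool_for(Jt,P,jp,P0=None,M0=None):  # tool pose putting jar point jp (jar frame) at P
    P0=Pp if P0 is None else P0; M0=Mp if M0 is None else M0
    B=P-Jt@jp; return B+Jt@(J.T@(P0-base)), rpy(Jt@J.T@M0)
OUT=np.array([-.0185,0,.108]); OT=tray+T@[.03,0,.045]
WP=[(np.array([.50,.16,.36]),rpy(leanR(60,186)@J.T@Mp)),(np.array([.43,-.04,.36]),rpy(leanR(60,175)@J.T@Mp)),
 tool_for(leanR(70,160),OT+[0,0,.08],OUT),tool_for(leanR(75,160),OT+[0,0,.01],OUT),tool_for(leanR(95,160),OT,OUT),tool_for(leanR(110,160),OT,OUT)]
E
python3 - <<'E'
from h import *
np.set_printoptions(precision=3,suppress=True)
for w in WP: print(w[0],bot.inverse_kinematics(*w))
bot.move_pose(Pp+[0,0,.2],rpy(Mp)); print(bot.get_obs()["time_s"])
r=bot.movel(Pp,max_speed=.1,f_stop=12); o=bot.get_obs(); print(r,o["tool_pos"]-Pp,o["wrist_force"],o["time_s"])
w0=o["wrist_force"]
if not r:
    bot.set_gripper(.04,40); o=bot.get_obs(); print(o["width"],o["grip_force"],o["wrist_force"]-w0)
    np.savez("pick.npz",P=o["tool_pos"],R=o["tcp_rot"])
    p=bot.read_camera("wrist"); save(p,"g1")
E
```

```text
[0.5  0.16 0.36] [ 0.087  0.47   0.844 -0.008  2.212 -1.592]
[ 0.43 -0.04  0.36] [-0.316  0.288  1.125 -0.099  2.102 -1.834]
[ 0.589 -0.266  0.109] [-0.587  0.743  1.009 -0.049  1.593 -1.805]
[ 0.59  -0.266  0.045] [-0.595  0.769  1.148 -0.03   1.343 -1.808]
[ 0.59  -0.266  0.057] [-0.632  0.631  1.431  0.083  0.863 -1.901]
[ 0.585 -0.265  0.072] [-0.67   0.553  1.637  0.311  0.505 -2.13 ]
14.5333
False [ 0. -0.  0.] [ 0.305  0.215 -0.305] 16.6833
0.05052452155012662 42.2978800535202 [1.578 1.186 2.296]
```

```bash
python3 - <<'E'
from h import *
np.set_printoptions(precision=3,suppress=True)
d=np.load("pick.npz"); P0=d["P"]
f0=bot.get_obs()["wrist_force"]
bot.movel(P0+[0,0,.2],max_speed=.12); o=bot.get_obs(); print("lift",o["wrist_force"]-f0,o["width"],o["time_s"])
for w in WP[:2]: bot.move_pose(*w)
bot.move_pose(*tool_for(leanR(72,160),OT+[0,0,.08],OUT)); bot.pause(.2)
o=bot.get_obs(); print(o["width"],o["time_s"])
p=bot.read_camera("scene"); t=bot.read_camera("top")
A=np.hstack([cv2.resize(p["image"][120:320,90:350],(400,308)),cv2.resize(t["image"][120:320,250:510],(400,308))]); cv2.imwrite("pics/d.png",A[...,::-1])
# tray refine by masks
m=bot.masks_of("tray",t)
E
```

```text
lift [-2.152 -0.542 -5.116] 0.050604744476133605 18.9667
0.05036391995129144 21.9667
```

View pics/d.png

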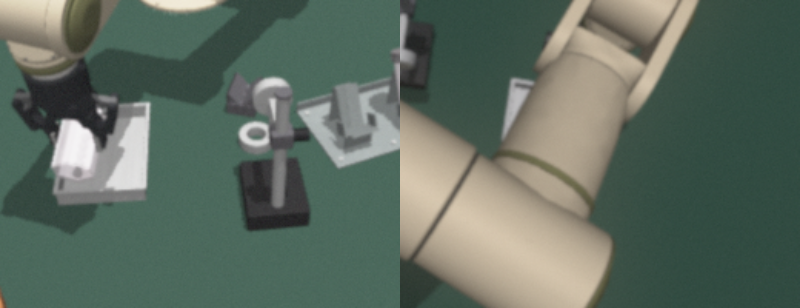

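The jar is held above the tray, with its base toward the camera at about (75,150) and the cap over the middle of the tray; the stand and ring are untouched. Now I'll pour.

```bash
python3 - <<'E'
from h import *
np.set_printoptions(precision=3,suppress=True)
bot.move_pose(*tool_for(leanR(84,160),OT+[0,0,.055],OUT))
bot.move_pose(*tool_for(leanR(111,160),OT,OUT)); bot.pause(2.0)
f=bot.get_obs(); print(f["wrist_force"],f["time_s"],f["width"])
p=bot.read_camera("scene")
for k in range(1,6): print([(np.round(l["centre"]),round(l["confidence"],2)) for l in bot.landmark_of(f"ball{k}",p)])
A=cv2.resize(p["image"][165:275,100:230],(709,600),interpolation=cv2.INTER_CUBIC); cv2.imwrite("pics/e.png",A[...,::-1])
E
```

```text
[-0.302  0.152 -1.06 ] 25.2667 0.05031885568912032
[(array([189., 248.]), 0.26)]
[(array([189., 248.]), 0.26)]
[(array([189., 248.]), 0.26)]
[(array([189., 248.]), 0.26)]
[(array([189., 248.]), 0.26)]
```

View pics/e.png

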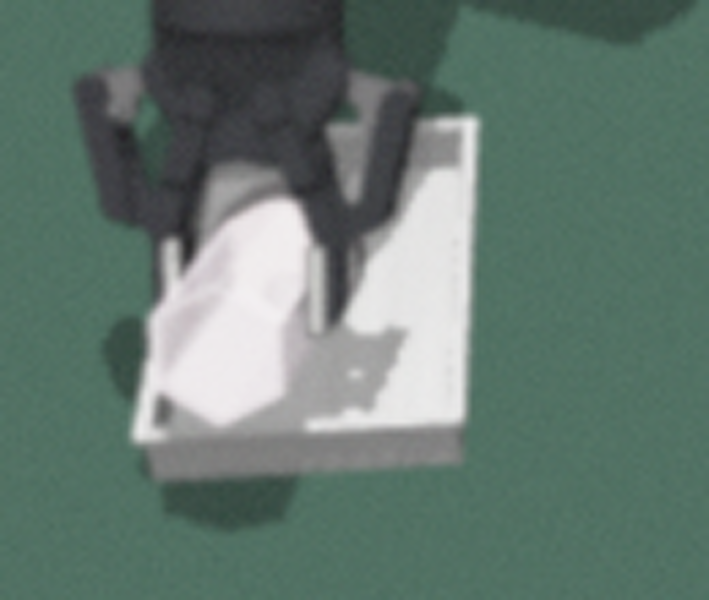

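The jar is tipped over the tray, but its body and the gripper hide the balls. The wrist camera looks past the cap, so I'll count them there.

```bash
python3 - <<'E'
from h import *
np.set_printoptions(precision=3,suppress=True)
o=bot.get_obs(); p=bot.read_camera("wrist")
def rep(p,o,n):
    for th in("ball1",):
        for k,l in (("L",bot.landmark_of(th,p)),("M",bot.masks_of(th,p))):
            for q in l:
                X=atz(p,q["centre"],.010,o); print(n,k,np.round(q["centre"]),round(q["confidence"],2),X,"tray",(X-tray)@T, q["region"].sum() if k=="M" else "")
rep(p,o,"wrist"); save(p,"f_w")
bot.movel(o["tool_pos"]+[0.0,0,.10],max_speed=.15); bot.pause(.3)
o=bot.get_obs(); print(o["wrist_force"],o["time_s"]); p=bot.read_camera("wrist"); rep(p,o,"wrist2"); save(p,"f_w2")
E
```

```text
wrist L [ 65. 244.] 0.97 [ 0.521 -0.247  0.01 ] tray [ 0.02  -0.003  0.01 ] 
wrist L [ 22. 254.] 0.66 [ 0.503 -0.235  0.01 ] tray [-0.     0.005  0.01 ] 
wrist M [ 18. 255.] 0.86 [ 0.501 -0.233  0.01 ] tray [-0.002  0.006  0.01 ] 826
wrist M [ 61. 247.] 0.66 [ 0.52  -0.244  0.01 ] tray [ 0.018 -0.001  0.01 ] 639
[-1.166  0.422 -1.256] 26.8333
wrist2 L [  5. 245.] 0.73 [ 0.519 -0.247  0.01 ] tray [ 0.018 -0.004  0.01 ] 
wrist2 M [  7. 244.] 0.67 [ 0.52  -0.248  0.01 ] tray [ 0.019 -0.005  0.01 ] 262
wrist2 M [ 56. 259.] 0.31 [ 0.559 -0.25   0.01 ] tray [ 0.058 -0.     0.01 ] 19588
```

View pics/f_w2.png

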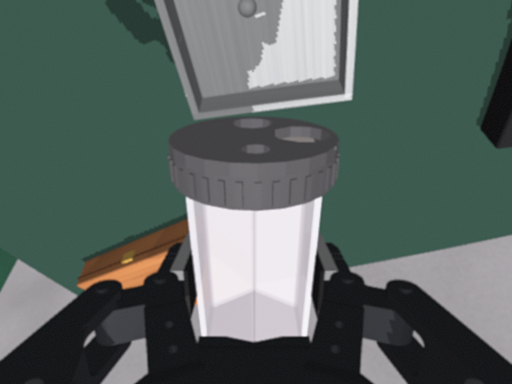

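The jar looks empty, with one ball at (247,8); the rest of the tray is out of view. I'll carry the jar back to the middle waypoint and count the balls from the fixed cameras.

```bash
python3 - <<'E'
from h import *
np.set_printoptions(precision=3,suppress=True)
bot.move_pose(*tool_for(leanR(72,160),OT+[0,0,.10],OUT))
bot.move_pose(*WP[1]); bot.move_pose(*WP[0])
print(bot.get_obs()["time_s"])
for k in("scene","top"):
    p=bot.read_camera(k)
    for q in bot.landmark_of("ball1",p):
        X=atz(p,q["centre"],.010); print(k,np.round(q["centre"]),round(q["confidence"],2),"tray",(X-tray)@T)
    X=cloud(p); L=(X-tray)@T
    print("tray frame high pts", )
    f=L[(abs(L[:,0])<.088)&(abs(L[:,1])<.058)&(L[:,2]>.010)&(L[:,2]<.022)]; print(len(f))
    if k=="top": a=p["image"][160:260,300:400]
    else: a=p["image"][175:270,115:215]
    A=cv2.resize(a,(400,400),interpolation=cv2.INTER_CUBIC); cv2.imwrite(f"pics/z_{k}.png",A[...,::-1])
cv2.imwrite("pics/z.png",np.hstack([cv2.imread("pics/z_scene.png"),cv2.imread("pics/z_top.png")]))
E
```

```text
30.025
scene [208. 166.] 0.55 tray [-0.039  0.023  0.01 ]
scene [206. 153.] 0.48 tray [-0.048 -0.01   0.01 ]
scene [194. 165.] 0.42 tray [-0.094  0.017  0.01 ]
scene [220. 158.] 0.41 tray [0.004 0.005 0.01 ]
scene [227. 151.] 0.38 tray [ 0.025 -0.01   0.01 ]
tray frame high pts
184
top [229. 337.] 0.57 tray [-0.042  0.012  0.01 ]
top [203. 345.] 0.56 tray [ 0.028 -0.001  0.01 ]
top [242. 338.] 0.52 tray [-0.077  0.005  0.01 ]
top [228. 343.] 0.48 tray [-0.038 -0.003  0.01 ]
top [212. 340.] 0.38 tray [0.002 0.009 0.01 ]
tray frame high pts
160
```

View pics/z.png

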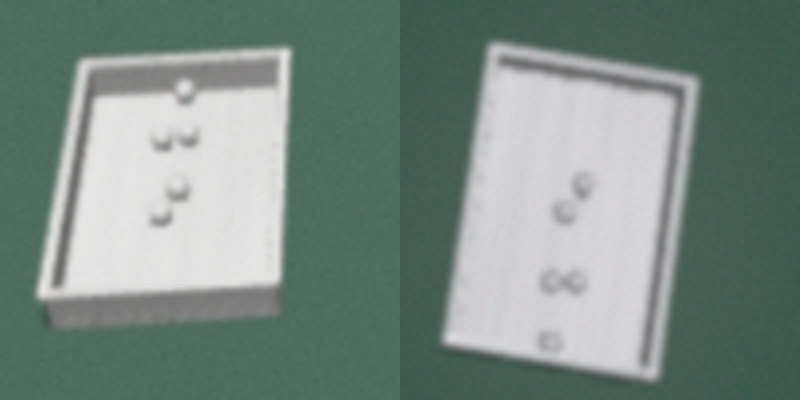

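All five balls lie in the tray, and both cameras agree. Now I'll lay the jar back along the pick path.

```bash
python3 - <<'E'
from h import *
np.set_printoptions(precision=3,suppress=True)
d=np.load("pick.npz"); P0=d["P"]; R0=d["R"]
bot.move_pose(P0+[0,0,.2],R0)
f0=bot.get_obs()["wrist_force"]
bot.movel(P0+[0,0,.03],max_speed=.12)
r=bot.movel(P0+[0,0,.001],max_speed=.03,f_stop=8); o=bot.get_obs(); print(r,o["tool_pos"]-P0,o["wrist_force"]-f0)
if o["tool_pos"][2]-P0[2]<.006:
    bot.set_gripper(.085); bot.pause(.3); o=bot.get_obs(); print(o["wrist_force"]-f0,o["width"])
    bot.movel(o["tool_pos"]+[0,0,.22],max_speed=.12)
    bot.move_pose([.52,.17,.36],rpy(toolR(np.array([0,0,-1.]),J[:,1])))
    bot.move_pose(c+J[:,2]*.13,rpy(toolR(-J[:,2],J[:,1]))); bot.pause(.2)
    o=bot.get_obs(); p=bot.read_camera("wrist"); print(o["time_s"]); X=cloud(p,o)
    for k,c0 in (("jar",c),("spare",c+rackR(yaw)@[0,.116,0])):
        L=(X-c0)@J; f=L[(np.hypot(L[:,0],L[:,1])<.045)&(abs(L[:,2]-.008)<.006)]
        e=np.r_[(f[:,:2].min(0)+f[:,:2].max(0))/2,np.median(f[:,2])-.008]; print(k,c0+J@e,e,np.linalg.svd(f-f.mean(0))[2][2])
E
```

```text
False [0.    0.    0.001] [ 0.011 -0.156 -0.959]
[ 0.607 -0.481  0.686] 0.08500258222168164
38.2333
jar [0.537 0.158 0.123] [-0.     0.     0.001] [-0.019  0.035  0.999]
spare [0.525 0.273 0.123] [ 0.    -0.     0.001] [0.025 0.002 1.   ]
```

```bash
python3 -c "
from cell import bot
print(bot.job_done())"
```

```text
the job is handed in; nothing more can be done
None
```

I turned the cap to the 18.5 mm hole and poured all five balls into the tray. The jar is back at its starting position in the right-hand seat (checked by wrist camera), and I handed the job in at about 38 s; no verdict was returned.

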